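# Raise the telescoping ring light to its second stop

### The job

Raise the ring light over the cutting mat: pinch the head of its stand so that the release button in the head's side is squeezed in, pull the telescoping column straight up past its first stop to the second stop, as far as it goes, keeping the button squeezed all the way. Your program finishes while still holding the head up there at the second stop, button squeezed in and column still; leave the tape roll, the carton and the craft knife alone.

Things in the scene. Friction and masses are not known exactly. Their poses are not given: they have to be found in the camera images.
- stand: Ring-light stand, fixed to the table: round pale metal foot 170 mm across, upright outer tube 31 mm across, collar 40 mm across, its top 142 mm above the table. Carries column, head, button and boom. Origin: centre of the foot's underside; z up; x along the boom, pointing away from the robot within about 40 degrees. The boom (12 mm thick) holds a level white ring light, 166 mm across, 175 mm out.
- head (a point): Centre of the black grip head on top of the column: 34 mm (x) by 36 mm (y) by 50 mm high, axes as the stand's. 190 mm above the table with the column fully down. The release button stands out 7 mm from its +y face, the -y face is plain: 43 mm across y, 38 mm with the button in. Nothing stands above or beside it; the boom leaves the column under it (boom top 30 mm below this point).
- button (a point): Centre of the outer face of the grey release button (24 mm wide along x, 36 mm high) on the head's +y face, level with the head's centre; 25 mm from it along y when out, 20 mm when fully in.
- column (a joint): Extension of the column in m: 0 fully down, grows upward; starts at 0 to 0.02. Button out: locked by teeth 8 mm apart. Button in: slides straight up and down; column and light weigh 0.3 to 0.6 kg. First stop at 0.05: a sprung catch that adds about 5 to 10 N for the first few mm, then lets the column through by 0.062. Second stop at 0.100: the solid end of travel.
- release (a joint): Travel of the release button in m: 0 out (locked), 0.005 fully in, moving towards the head's -y. Sprung: about 8 N starts it, 12 N holds it fully in, it comes out again when let go. The lock is free from about 0.003 on; count it as squeezed in above 0.0035.
- tape_roll: Bystander: roll of tape lying flat, 84 mm across, 19 mm high; origin at the centre of its underside.
- carton: Bystander: small carton 55 by 75 by 60 mm; origin at the centre of its underside.
- craft_knife: Bystander: closed craft knife, 140 mm long along x, 17 mm wide, 11 mm thick, lying on the table; origin under the middle of its handle.

How it is judged:
On the way, in this order (a step that is already met when the one before it is completed fails the run):
1. the release button is squeezed in while the column is still low (value of joint release above 0.0035 m and value of joint column below 0.035 m), for 0.1 s.
2. the column is pulled past the first stop with the button squeezed in (value of joint release above 0.0035 m and value of joint column above 0.062 m), for 0.1 s.
At the end, for the whole second after the job is handed in: The column is at the second stop (extension within 6 mm of its 100 mm end), still (under 10 mm/s), the release button is in by more than 3.5 mm so that the lock carries nothing, and the fingers are gripping (more than 5 N) (value of joint column above 0.094 m and value of joint release above 0.0035 m and contact force between the fingers and stand above 5 N and velocity of joint column between -0.01 and 0.01 m/s); the arm keeps its last pose, push and grip.
It fails at once if the tape roll, carton or craft knife is moved by more than 30 mm (distance of any of tape_roll, carton, craft_knife from where it was at the start of the episode above 0.03 m).
It fails at once if the button springs out while the column is on its way up (value of joint column above 0.035 m and value of joint release below 0.001 m).
It also fails if it takes over 30 s, if anything falls off the work surface, if the arm or the gripper's body presses on something with over 40 N, if the wrist force passes 120 N, or if a joint passes its speed limit or range.

### The arm

A 7-joint arm with a two-finger parallel gripper is mounted at the origin on the work surface. World frame = base frame: x ahead of the robot, y to its left, z up, the work surface at z = 0. Lengths are in m, angles in rad, forces in N, time in s.
With the tool pointing down it reaches from about 0.425 to 0.95 m from the base axis. Payload 4.7 kg.
Tool frame: the origin (TCP) lies midway between the tips of the shut fingers; the grasp point (between the pads) lies 19 mm behind it; z points along the fingers, y is the line along which they close (so a half turn about z gives the same grasp; the last joint's range is limited). The gripper opens to 85 mm and grips with 20 to 120 N. Pads are 22 mm wide; open, the fingers measure 114 mm over their backs; the gripper's body (76 mm by 85 mm) begins 54 mm behind the grasp point. The pads swing forward as they close: fully open they stand 13 mm farther back than shut.
Start: joints at [-1.224, 0.469, -0.049, 1.532, 0.024, 1.141, -0.082], TCP at [0.248, 0.628, 0.231] pointing down, gripper open.
Joint ranges: [-2.59, 2.59], [-0.33, 1.99], [-1.39, 1.29], [0.1, 2.45], [-1.04, 4.18], [0.21, 1.99], [-2.66, 2.66]. Speed limits (rad/s): [2.57, 2.57, 3.14, 3.14, 3.14, 3.14, 3.14].

### API

Orientations are given as a unit quaternion [w, x, y, z].
In Python, from rig import r, eyes gives the robot as it stands. The module is installed in compiled form; this text tells all that it offers.
- The arm moves only by the tool play_rows, never from a script. Its argument "targets" is a list of rows, each an object of numbers: "dx", "dy", "dz": the shift along the tool's x, y, z in cm; "wx", "wy", "wz": the turn, a rotation vector about the tool's x, y, z in rad. In form: [{"dx": .., "dy": .., "dz": .., "wx": .., "wy": .., "wz": ..}, ...]. A call has exactly 5 rows; each row shifts and turns the commanded pose from where the row before left it, along the tool's axes as they then stand; what a row does not reach is not made up. A row lasts 1/8 s, in which the tool goes at most 62.5 mm and 10.7 degrees, less where a joint would pass 70% of its speed; a pose out of reach is approached as far as the arm can. A call with a gripper value outside its range is refused whole. "gripper" is the opening, from -1 (shut) to 1 (fully open), set as the call begins (left out, the last holds). The fingers move at their own pace and stop on an object; "force" is the grip in N (left out, the last holds). Time passes only in rows, so rows that do not move let the fingers close, or fill a call up. It gives the time, the measured TCP pose, the force, the opening and the grip force at its end, in the units of the state.
- r.read_state(): the state, without advancing time (a new reading comes with each control period).
- eyes.grab_frame(name): name is "side" or "top"; returns the picture (480x640x3 uint8, red, green, blue); there is no depth.
- eyes.camera_info(name): a dict with "K" (3x3 intrinsics, pixels), "view" (4x4, takes a point from world to camera coordinates). Camera axes: x right, y down, z forward; pixel columns grow to the right and rows downward; lengths in m; the calibration is good to about 2 mm. A picture is of the moment at which its call begins. camera_info takes no time and is no camera call.
- r.close_job(): hands the job in; it is judged then, once.
The state is a dict: "time_s": time; "joints": joint angles; "joint_vel": joint speeds; "tau": joint torques, N m; "tool_pos": TCP position; "eef_rot": TCP orientation; "contact_force": force on the tool from outside, world axes, zero at the start; "moment": the same for the moment, N m; "gripper_width": opening from 0.0 (shut) to 1.0 (fully open); "grip_force": force on a finger pad.
Only numpy, scipy, OpenCV 4.12 (cv2) and the standard library are available. Lean on these libraries where they do the work, as an engineer would, in place of code of your own. Each camera call takes 0.05 s, during which the arm holds its last target. There are 200 camera calls.

## Working session

There is one attempt and no reset: what is moved stays moved. The work goes in short steps, Python scripts to look and compute and a tool call to move; the robot and the scene stay as the last step left them, time stands still between calls to the robot, and variables do not carry over. Pictures are saved under pics/ and viewed, at most 10 in all, crops included, and the job is handed in when it is done.

Besides the shell and the picture viewer there is one more tool, called after ">>>" in YAML: its name, and indented under it one key for each argument. play_rows: Moves the arm, as the interface text tells. Its arguments: {"type":"object","properties":{"targets":{"type":"array"},"gripper":{"type":"number"},"force":{"type":"number"}},"required":["targets"]}

```bash
mkdir -p pics
python3 - <<'E'
from rig import r, eyes
import cv2
for n in ("top","side"):
    f=eyes.grab_frame(n); cv2.imwrite(f"pics/{n}0.png",f[:,:,::-1])
    c=eyes.camera_info(n); print(n,c["K"],c["view"])
print(r.read_state())
E
```

```text
top [[560.47947929   0.         321.57039369]
 [  0.         560.47947929 244.40605268]
 [  0.           0.           1.        ]] [[-0.02757385 -0.99955201 -0.0116384   0.09519549]
 [-0.99466434  0.02859316 -0.0991226   0.57859436]
 [ 0.09941097  0.00884311 -0.99500716  1.14274654]
 [ 0.          0.          0.          1.        ]]
side [[551.11111743   0.         325.17368616]
 [  0.         551.11111743 234.91836116]
 [  0.           0.           1.        ]] [[ 0.80514971 -0.5928163  -0.01740041 -0.40601557]
 [-0.29210229 -0.37085113 -0.88155867  0.32251719]
 [ 0.51614939  0.71486941 -0.47175368  0.72646254]
 [ 0.          0.          0.          1.        ]]
{'time_s': 0.1, 'joints': array([-1.22392839,  0.46937091, -0.04860185,  1.5335695 ,  0.02411026,
        1.14098175, -0.08227385]), 'joint_vel': array([-0.00154558, -0.00159824, -0.00236402, -0.00339476,  0.00165118,
       -0.00062526, -0.00091471]), 'tau': array([ 1.05357816e-03, -5.11517394e+01, -4.66478826e-02, -2.38391608e+01,
        1.08238903e-02,  4.36609669e-03,  4.55730387e-06]), 'tool_pos': array([0.24751182, 0.6274273 , 0.23036165]), 'eef_rot': array([-1.30365534e-04,  1.86748280e-01,  9.82407410e-01, -8.61960262e-04]), 'contact_force': array([ 0.28420048, -0.10597716, -0.5660052 ]), 'moment': array([-0.01193848,  0.01728821,  0.00695177]), 'grip_force': 0.0, 'gripper_width': 0.9997000789604569}
```

View pics/top0.png

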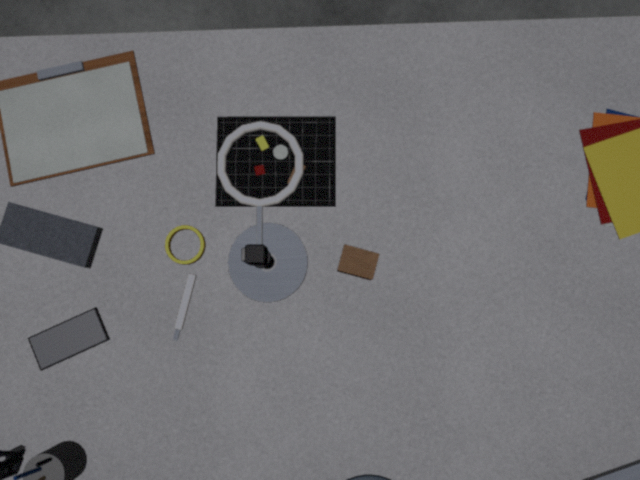

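View pics/side0.png

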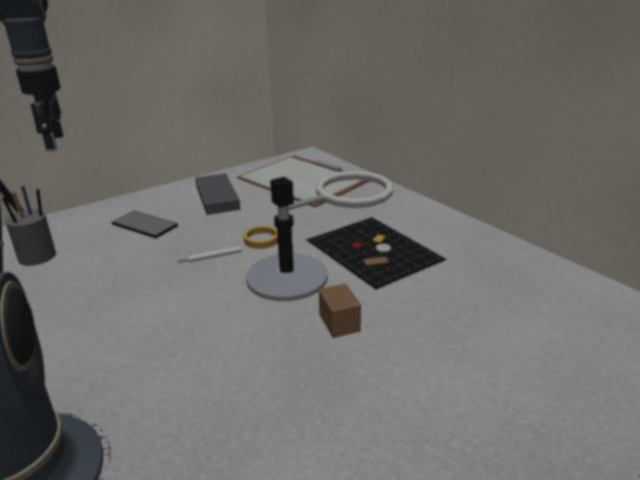

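The top view shows the foot centred near (268,262), the head at (256,255) with the grey button on its left (+y), and the ring at (260,164). In the side view the head is at (283,191), the foot at (287,275) and the ring at (354,189). Next I measure these.

```bash
cat > h.py <<'E'
import numpy as np, cv2
from rig import r, eyes
def ray(n,p):
    c=eyes.camera_info(n); V=c["view"]; R=V[:3,:3]; o=-R.T@V[:3,3]
    d=R.T@np.linalg.inv(c["K"])@[p[0],p[1],1]; return o,d/np.linalg.norm(d)
def plane(n,p,z):
    o,d=ray(n,p); return o+d*(z-o[2])/d[2]
def two(p,q):
    o,d=ray("top",p); a,b=ray("side",q)
    s=np.linalg.lstsq(np.c_[d,-b],a-o,rcond=None)[0]
    u=o+d*s[0]; v=a+b*s[1]; return (u+v)/2,np.linalg.norm(u-v)
def proj(n,X):
    c=eyes.camera_info(n); x=c["K"]@(c["view"]@[*X,1])[:3]; return x[:2]/x[2]
E
python3 - <<'E'
from h import *
T=cv2.imread("pics/top0.png"); S=cv2.imread("pics/side0.png")
def blobs(I,m,box,name):
    x0,y0,x1,y1=box; k=np.zeros(m.shape,np.uint8); k[y0:y1,x0:x1]=m[y0:y1,x0:x1]*255
    cs,_=cv2.findContours(k,cv2.RETR_EXTERNAL,cv2.CHAIN_APPROX_NONE)
    for c in sorted(cs,key=cv2.contourArea)[::-1][:2]:
        if len(c)<6: continue
        print(name,cv2.contourArea(c),cv2.boundingRect(c),"ell",cv2.fitEllipse(c)if len(c)>5 else 0,"rect",cv2.minAreaRect(c))
    return cs
gT=cv2.cvtColor(T,6); gS=cv2.cvtColor(S,6)
blobs(T,gT>150,(205,110,315,210),"ringT")
blobs(S,gS>140,(312,165,400,212),"ringS")
h=T.astype(int); 
blobs(T,(h[...,0]-h[...,2]>8)&(gT>70),(222,215,315,310),"footT")
blobs(T,gT<60,(230,235,285,280),"headT")
blobs(S,gS<50,(265,170,300,208),"headS")
cv2.imwrite("pics/c.png",np.hstack([cv2.resize(T[225:285,220:290],(490,420),interpolation=0),cv2.resize(S[170:230,260:300],(280,420),interpolation=0)]))
print(gT[248:262:3,236:274]);
E
```

```text
ringS 1868.5 (312, 166, 80, 35) ell ((348.1092529296875, 184.3613739013672), (30.39109230041504, 85.8488540649414), 96.10775756835938) rect ((350.69305419921875, 185.06932067871094), (80.79700469970703, 30.448135375976562), 5.710592269897461)
footT 4732.5 (228, 215, 79, 87) ell ((267.27349853515625, 261.7292785644531), (77.2055892944336, 79.19478607177734), 179.26731872558594) rect ((267.25115966796875, 261.7737731933594), (78.09729766845703, 78.83724975585938), 42.273685455322266)
headT 515.0 (244, 244, 30, 25) ell ((258.07598876953125, 256.05133056640625), (21.91741180419922, 31.151582717895508), 114.3047103881836) rect ((258.99114990234375, 255.61468505859375), (29.22136688232422, 23.622522354125977), 4.39870548248291)
headS 496.0 (271, 178, 23, 30) ell ((281.6036682128906, 191.95025634765625), (21.70700454711914, 30.10371208190918), 169.1802215576172) rect ((281.6222839355469, 192.41702270507812), (28.74560546875, 21.08011245727539), 82.40535736083984)
[[109 108 108 107 106  96  88  83  71  42  39  44  42  37  42  44  40  43
   41  40  45  45  48  41  47  43  43  30  14   6  20  67  98 110 108 109
  109 110]
 [109 109 108 108 104  87  92  95  79  44  35  40  42  46  39  44  45  45
   45  43  42  45  47  43  45  45  42  34  23   1   3  21  54  93 106 108
  107 107]
 [106 108 105 108 101  91  95  99  84  48  37  41  42  42  39  45  43  47
   46  44  41  41  40  41  45  44  42  31  22  12   8  20  35  36  62 104
  117 113]
 [107 108 108 106 103  92  96 102  81  49  39  40  43  42  42  44  43  42
   41  39  44  46  45  42  43  41  39  30  15  17  13   7  37  42  18  27
   58  93]
 [105 106 104 106 104  90  85  76  55  39  35  41  43  39  40  38  42  39
   45  40  41  46  41  44  44  47  44  32  10   2   1  24  41  29  18   1
    0  36]]
```

View pics/c.png

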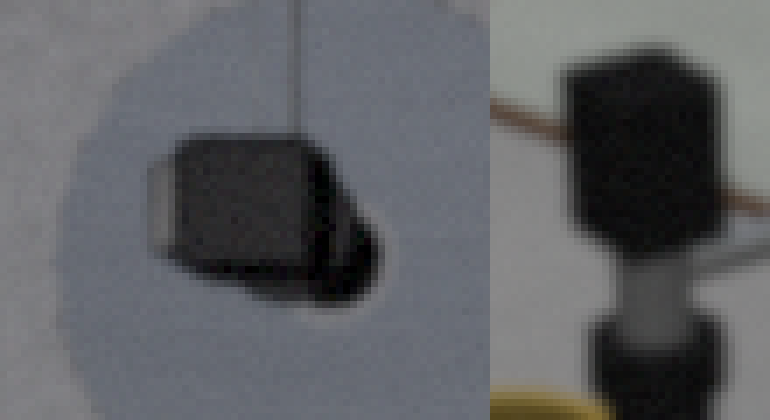

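The crop shows the black top face at about (244.6–263.6, 244.3–261.9) with the button's grey edge on the left, nearly aligned with the image axes. In the side view the head spans rows 177–206.

Run:
```python
from h import *
T=cv2.imread("pics/top0.png"); g=cv2.cvtColor(T,6)
# ring: bright pixels, outer hull
k=np.zeros(g.shape,np.uint8); k[112:212,208:312]=(g[112:212,208:312]>125)*255
print(g[164,212:240], g[118:135,260])
n,l,st,_=cv2.connectedComponentsWithStats(k); i=1+st[1:,4].argmax()
pts=np.argwhere(l==i)[:,::-1].astype(np.float32); hull=cv2.convexHull(pts)
print("ring",st[i],cv2.minEnclosingCircle(pts),cv2.fitEllipse(hull))
rc=np.array(cv2.fitEllipse(hull)[0])
h=T.astype(int); m=((h[...,0]-h[...,2]>8)&(g>70)).astype(np.uint8); m[:222]=0; m[:,:222]=0; m[:,315:]=0; m[306:]=0
n,l,st,_=cv2.connectedComponentsWithStats(m); i=1+st[1:,4].argmax(); fp=np.argwhere(l==i)[:,::-1].astype(np.float32)
print("foot",st[i],cv2.minEnclosingCircle(fp)); 
fc=np.array([267.5,262.])
F=plane("top",fc,0.01); print("F",F)
top=(253.6,252.6)
for e in (0,.01,.02):
    R=plane("top",rc,0.154+e); H=plane("top",top,.215+e); d=R-F
    print(e,"R",R,"dist",np.linalg.norm(d[:2]),"yaw",np.degrees(np.arctan2(d[1],d[0])),"H",H, "projs top center", proj("side",[*F[:2],.215+e]),"bot",proj("side",[*F[:2],.165+e]),proj("top",[*F[:2],.215+e]))
print(two(top,(281.6,181)))
```

```text
[120 121 123 114  84  99 129 139 138 137 140 134 115  87  40  12  11  17
   9   6  15   0  20  31  20  16  23  11] [ 19  18  55 102 131 137 140 137 139 123 108  71  39  20  14  15  34]
ring [ 218  122   84   84 1413] ((259.4891357421875, 163.1521759033203), 42.50791931152344) ((259.6544494628906, 163.41917419433594), (82.75404357910156, 84.63514709472656), 73.99517822265625)
foot [ 228  222   79   80 4111] ((266.8256530761719, 261.05841064453125), 40.27545928955078)
F [0.54877357 0.19474638 0.01      ]
0 R [0.72632227 0.1909355  0.154     ] dist 0.17758959498005014 yaw -1.2296013580270089 H [0.55145453 0.19707508 0.215     ] projs top center [281.31609158 182.54960915] bot [282.72958286 206.38241833] [254.94658728 254.08172188]
0.01 R [0.72380867 0.18975997 0.164     ] dist 0.17510611270797888 yaw -1.6318071236379426 H [0.550568   0.19576379 0.225     ] projs top center [281.0257198  177.65366442] bot [282.45188713 201.70020383] [254.19988645 253.61072766]
0.02 R [0.72129507 0.18858443 0.174     ] dist 0.1726315072977941 yaw -2.0455646949704755 H [0.54968148 0.19445251 0.235     ] projs top center [280.73270881 172.7132201 ] bot [282.17172348 196.97637787] [253.43779034 253.13002261]
(array([0.55113087, 0.1969246 , 0.21686656]), np.float64(0.00036828734690005053))
```

Run:
```python
from h import *
S=cv2.cvtColor(cv2.imread("pics/side0.png"),6); T=cv2.cvtColor(cv2.imread("pics/top0.png"),6)
print("cols 274,282,290:",[S[170:222,c].tolist() for c in (274,282,290)])
for e in (0,.005,.01,.015):
    H=np.array([.5500,.1957]);a=np.radians(-1.5); R=np.array([[np.cos(a),-np.sin(a)],[np.sin(a),np.cos(a)]])
    P=[[*(H+R@[sx*.017,sy*.018]),z+e] for z in(.215,.165) for sx,sy in((1,1),(1,-1),(-1,-1),(-1,1))]
    print(e,np.round([proj("side",p) for p in P],1).tolist(), "collar",proj("side",[*H,.142]), "top",np.round([proj("top",p) for p in P[:4]],1).tolist())
```

```text
cols 274,282,290: [[145, 145, 147, 147, 148, 148, 145, 135, 107, 69, 35, 22, 22, 15, 15, 16, 14, 16, 12, 11, 16, 13, 14, 14, 15, 17, 15, 13, 16, 13, 10, 18, 33, 65, 97, 119, 130, 134, 134, 133, 135, 134, 134, 133, 127, 115, 96, 78, 72, 69, 69, 69], [144, 144, 145, 145, 143, 135, 108, 69, 36, 24, 24, 21, 22, 24, 20, 13, 13, 13, 10, 16, 13, 17, 12, 18, 17, 13, 15, 18, 12, 16, 15, 14, 17, 17, 21, 15, 31, 50, 63, 72, 73, 73, 73, 74, 74, 74, 73, 74, 68, 57, 40, 29], [143, 144, 142, 143, 141, 143, 143, 142, 133, 113, 81, 49, 29, 24, 20, 16, 13, 13, 14, 15, 14, 17, 14, 17, 17, 19, 14, 13, 18, 16, 14, 14, 16, 32, 58, 83, 93, 87, 80, 92, 111, 124, 125, 112, 88, 57, 33, 26, 20, 24, 21, 14]]
0 [[284.4, 177.3], [294.2, 183.1], [278.7, 187.4], [269.1, 181.4], [285.7, 200.8], [295.3, 207.0], [280.2, 211.5], [270.8, 205.1]] collar [283.62460941 216.65612982] top [[244.3, 243.8], [264.7, 243.8], [264.5, 263.0], [244.1, 263.1]]
0.005 [[284.2, 174.9], [294.1, 180.6], [278.6, 184.9], [268.9, 179.0], [285.5, 198.5], [295.2, 204.6], [280.1, 209.2], [270.6, 202.8]] collar [283.62460941 216.65612982] top [[243.9, 243.5], [264.4, 243.5], [264.2, 262.8], [243.6, 262.9]]
0.01 [[284.1, 172.5], [294.0, 178.2], [278.4, 182.4], [268.8, 176.5], [285.4, 196.2], [295.1, 202.3], [279.9, 206.8], [270.5, 200.5]] collar [283.62460941 216.65612982] top [[243.4, 243.2], [264.1, 243.2], [263.9, 262.7], [243.2, 262.7]]
0.015 [[283.9, 170.1], [293.8, 175.7], [278.3, 179.9], [268.6, 174.1], [285.3, 193.8], [295.0, 199.9], [279.8, 204.4], [270.3, 198.1]] collar [283.62460941 216.65612982] top [[243.0, 242.9], [263.7, 242.9], [263.6, 262.5], [242.8, 262.5]]
```

>>> play_rows:
  targets:
    - {"dx": 0,"dy": 0,"dz": -1.2,"wx": 0,"wy": 0,"wz": -0.07}
    - {"dx": 0,"dy": 0,"dz": -1.2,"wx": 0,"wy": 0,"wz": -0.07}
    - {"dx": 0,"dy": 0,"dz": -1.2,"wx": 0,"wy": 0,"wz": -0.07}
    - {"dx": 0,"dy": 0,"dz": -1.2,"wx": 0,"wy": 0,"wz": -0.07}
    - {"dx": 0,"dy": 0,"dz": -1.2,"wx": 0,"wy": 0,"wz": -0.07}
  gripper: 1
  force: 50

```text
time_s: 0.72
tool_pos: [0.2476, 0.6276, 0.2911]
eef_rot: [-0.0, 0.012, 1.0, -0.001]
contact_force: [-0.9, 0.2, -0.3]
gripper_width: 0.999
grip_force: 0.0
```

```bash
cat > go.py <<'E'
import sys
from h import *
from scipy.spatial.transform import Rotation as Ro
def need(P,yaw=-1.5):
    s=r.read_state(); q=s["eef_rot"]; R=Ro.from_quat([*q[1:],q[0]])
    a=np.radians(yaw); x=np.array([-np.cos(a),-np.sin(a),0]); z=np.array([0,0,-1.])
    G=Ro.from_matrix(np.c_[x,np.cross(z,x),z])
    print("t",s["time_s"],"pos",s["tool_pos"],"F",s["contact_force"],"w",s["gripper_width"],"g",s["grip_force"])
    print("d(cm)",R.inv().apply(np.array(P)-s["tool_pos"])*100,"w",(R.inv()*G).as_rotvec())
need([float(v) for v in sys.argv[1:4]])
E
python3 go.py 0.550 0.1965 0.28
```

```text
t 0.725 pos [0.24759202 0.62761439 0.29105702] F [-0.86845378  0.17524416 -0.34664609] w 0.9991669621195414 g 0.0
d(cm) [-31.24364843 -42.38932171   1.14212401] w [-0.00112727 -0.00036148  0.00273262]
```

>>> play_rows:
  targets:
    - {"dx": -1.5,"dy": -2.0,"dz": 0,"wx": 0,"wy": 0,"wz": 0}
    - {"dx": -3,"dy": -4,"dz": 0,"wx": 0,"wy": 0,"wz": 0}
    - {"dx": -3,"dy": -4,"dz": 0,"wx": 0,"wy": 0,"wz": 0}
    - {"dx": -3,"dy": -4,"dz": 0,"wx": 0,"wy": 0,"wz": 0}
    - {"dx": -3,"dy": -4,"dz": 0,"wx": 0,"wy": 0,"wz": 0}

```text
time_s: 1.35
tool_pos: [0.3796, 0.4406, 0.2904]
eef_rot: [-0.0, 0.015, 1.0, -0.001]
contact_force: [0.2, 0.5, -0.7]
gripper_width: 0.997
grip_force: 0.0
```

>>> play_rows:
  targets:
    - {"dx": -3,"dy": -4,"dz": 0,"wx": 0,"wy": 0,"wz": 0}
    - {"dx": -3,"dy": -4,"dz": 0,"wx": 0,"wy": 0,"wz": 0}
    - {"dx": -3,"dy": -4,"dz": 0,"wx": 0,"wy": 0,"wz": 0}
    - {"dx": -3,"dy": -4,"dz": 0,"wx": 0,"wy": 0,"wz": 0}
    - {"dx": -3,"dy": -4,"dz": 0,"wx": 0,"wy": 0,"wz": 0}

```text
time_s: 1.98
tool_pos: [0.5232, 0.2368, 0.2905]
eef_rot: [-0.001, 0.015, 1.0, -0.001]
contact_force: [0.2, -0.1, -1.0]
gripper_width: 1.0
grip_force: 0.0
```

>>> play_rows:
  targets:
    - {"dx": -2,"dy": -2.5,"dz": 0,"wx": 0,"wy": 0,"wz": 0}
    - {"dx": -0.7,"dy": -1.9,"dz": 0,"wx": 0,"wy": 0,"wz": 0}
    - {"dx": 0,"dy": 0,"dz": 0,"wx": 0,"wy": 0,"wz": 0}
    - {"dx": 0,"dy": 0,"dz": 0,"wx": 0,"wy": 0,"wz": 0}
    - {"dx": 0,"dy": 0,"dz": 0,"wx": 0,"wy": 0,"wz": 0}

```text
time_s: 2.6
tool_pos: [0.5478, 0.1977, 0.2913]
eef_rot: [-0.0, 0.011, 1.0, 0.0]
contact_force: [-0.1, 0.3, -0.6]
gripper_width: 1.0
grip_force: 0.0
```

```bash
python3 go.py 0.550 0.1965 0.171
python3 - <<'E'
from h import *
for n in("top","side"):
    f=eyes.grab_frame(n)[:,:,::-1]; x,y=(170,190) if n=="top" else (200,90)
    cv2.imwrite(f"pics/{n}1.png",cv2.resize(f[y:y+150,x:x+200],(800,600),interpolation=2))
E
```

```text
t 2.6 pos [0.54779376 0.19769948 0.29129186] F [-0.0548289   0.26556413 -0.598794  ] w 1.0001453019976643 g 0.0
d(cm) [-0.22801169 -0.12307219 12.02901698] w [ 0.00068295 -0.0003911   0.00321143]
```

View pics/side1.png

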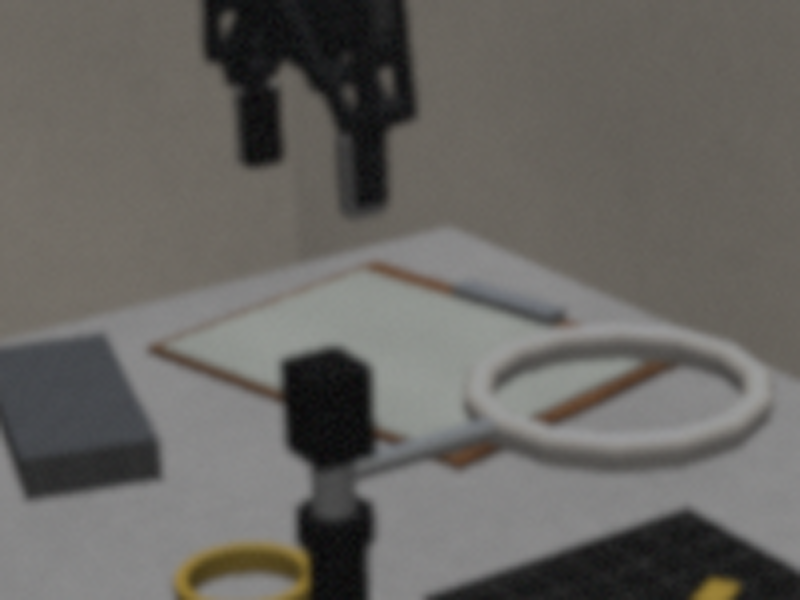

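The side view shows the open fingers centred over the head, with their tips at full-frame pixels (265,131) and (291,142), about where the projection predicts. I go down now.

>>> play_rows:
  targets:
    - {"dx": -0.2,"dy": -0.1,"dz": 1.5,"wx": 0,"wy": 0,"wz": 0}
    - {"dx": 0,"dy": 0,"dz": 2,"wx": 0,"wy": 0,"wz": 0}
    - {"dx": 0,"dy": 0,"dz": 2,"wx": 0,"wy": 0,"wz": 0}
    - {"dx": 0,"dy": 0,"dz": 1.5,"wx": 0,"wy": 0,"wz": 0}
    - {"dx": 0,"dy": 0,"dz": 1,"wx": 0,"wy": 0,"wz": 0}

```text
time_s: 3.32
tool_pos: [0.5503, 0.1949, 0.21]
eef_rot: [-0.001, 0.013, 1.0, -0.0]
contact_force: [0.6, -0.2, 0.1]
gripper_width: 1.003
grip_force: 0.0
```

>>> play_rows:
  targets:
    - {"dx": 0,"dy": 0,"dz": 1,"wx": 0,"wy": 0,"wz": 0}
    - {"dx": 0,"dy": 0,"dz": 1,"wx": 0,"wy": 0,"wz": 0}
    - {"dx": 0,"dy": 0,"dz": 1,"wx": 0,"wy": 0,"wz": 0}
    - {"dx": 0,"dy": 0,"dz": 1,"wx": 0,"wy": 0,"wz": 0}
    - {"dx": 0,"dy": 0,"dz": 0,"wx": 0,"wy": 0,"wz": 0}

```text
time_s: 3.95
tool_pos: [0.5501, 0.1948, 0.1703]
eef_rot: [-0.001, 0.013, 1.0, -0.0]
contact_force: [-0.7, -1.0, -0.3]
gripper_width: 1.0
grip_force: 0.0
```

```bash
python3 go.py 0.550 0.1965 0.171
python3 - <<'E'
from h import *
fs=[]
for n in("top","side"):
    f=eyes.grab_frame(n)[:,:,::-1]; x,y=(205,200) if n=="top" else (235,135)
    fs.append(cv2.resize(f[y:y+100,x:x+100],(400,400),interpolation=2))
cv2.imwrite(f"pics/two2.png",np.hstack(fs))
E
```

```text
t 3.95 pos [0.55008724 0.19478686 0.17033937] F [-0.68207814 -0.97784977 -0.26619675] w 1.0000071191292421 g 0.0
d(cm) [ 0.01323239  0.17098739 -0.06616005] w [-0.00069418 -0.00162434  0.00046831]
```

View pics/two2.png

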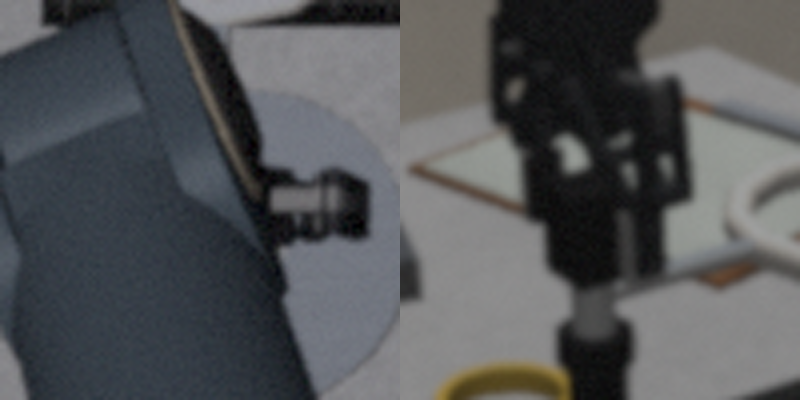

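The fingers straddle the head: in the side crop one finger is on each side of it, tips above the boom. I nudge +y and close.

>>> play_rows:
  targets:
    - {"dx": 0,"dy": 0.15,"dz": 0,"wx": 0,"wy": 0,"wz": 0}
    - {"dx": 0,"dy": 0,"dz": 0,"wx": 0,"wy": 0,"wz": 0}
    - {"dx": 0,"dy": 0,"dz": 0,"wx": 0,"wy": 0,"wz": 0}
    - {"dx": 0,"dy": 0,"dz": 0,"wx": 0,"wy": 0,"wz": 0}
    - {"dx": 0,"dy": 0,"dz": 0,"wx": 0,"wy": 0,"wz": 0}
  gripper: -1
  force: 50

```text
time_s: 4.68
tool_pos: [0.5509, 0.1962, 0.171]
eef_rot: [0.0, 0.013, 1.0, 0.0]
contact_force: [1.4, -1.7, -3.3]
gripper_width: 0.414
grip_force: 59.0
```

>>> play_rows:
  targets:
    - {"dx": 0,"dy": 0,"dz": 0,"wx": 0,"wy": 0,"wz": 0}
    - {"dx": 0,"dy": 0,"dz": 0,"wx": 0,"wy": 0,"wz": 0}
    - {"dx": 0,"dy": 0,"dz": 0,"wx": 0,"wy": 0,"wz": 0}
    - {"dx": 0,"dy": 0,"dz": 0,"wx": 0,"wy": 0,"wz": 0}
    - {"dx": 0,"dy": 0,"dz": 0,"wx": 0,"wy": 0,"wz": 0}

```text
time_s: 5.3
tool_pos: [0.5509, 0.1962, 0.1713]
eef_rot: [0.0, 0.013, 1.0, -0.0]
contact_force: [2.2, -3.5, -5.1]
gripper_width: 0.407
grip_force: 58.6
```

>>> play_rows:
  targets:
    - {"dx": 0,"dy": 0,"dz": -0.2,"wx": 0,"wy": 0,"wz": 0}
    - {"dx": 0,"dy": 0,"dz": -0.3,"wx": 0,"wy": 0,"wz": 0}
    - {"dx": 0,"dy": 0,"dz": -0.3,"wx": 0,"wy": 0,"wz": 0}
    - {"dx": 0,"dy": 0,"dz": -0.2,"wx": 0,"wy": 0,"wz": 0}
    - {"dx": 0,"dy": 0,"dz": 0,"wx": 0,"wy": 0,"wz": 0}

```text
time_s: 5.92
tool_pos: [0.5509, 0.1962, 0.1818]
eef_rot: [0.0, 0.013, 1.0, -0.0]
contact_force: [2.9, -3.9, -3.0]
gripper_width: 0.418
grip_force: 58.7
```

Run:
```python
from h import *
f=eyes.grab_frame("side")[:,:,::-1]
cv2.imwrite("pics/s3.png",cv2.resize(f[100:250,220:420],(800,600),interpolation=2))
print(r.read_state()["contact_force"])
```

```text
[ 2.5418746  -3.92369847 -3.4623472 ]
```

View pics/s3.png

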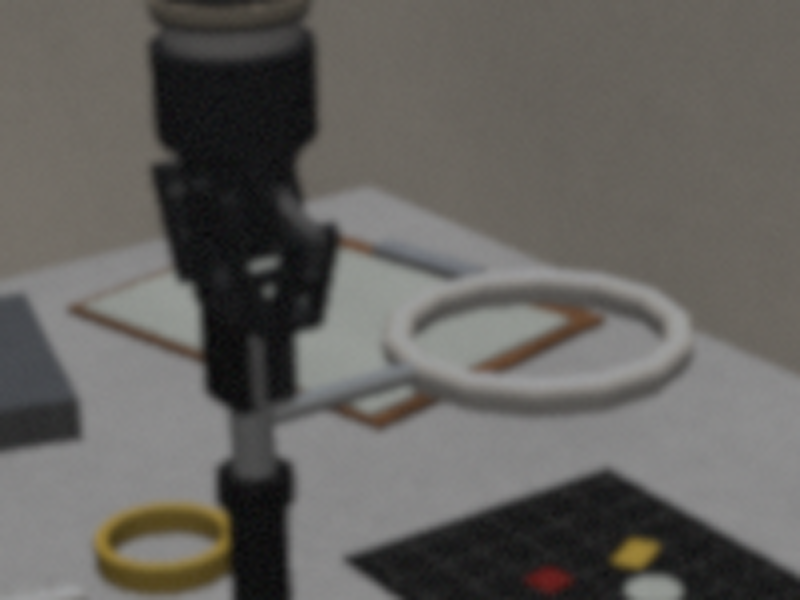

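The ring rose about 4 px, which fits the 1 cm lift, and the force barely changed. So the lock is free and the column slides. I continue up with a firmer grip.

>>> play_rows:
  targets:
    - {"dx": 0,"dy": 0,"dz": -0.4,"wx": 0,"wy": 0,"wz": 0}
    - {"dx": 0,"dy": 0,"dz": -0.5,"wx": 0,"wy": 0,"wz": 0}
    - {"dx": 0,"dy": 0,"dz": -0.5,"wx": 0,"wy": 0,"wz": 0}
    - {"dx": 0,"dy": 0,"dz": -0.5,"wx": 0,"wy": 0,"wz": 0}
    - {"dx": 0,"dy": 0,"dz": -0.5,"wx": 0,"wy": 0,"wz": 0}
  force: 70

```text
time_s: 6.6
tool_pos: [0.5509, 0.1962, 0.2054]
eef_rot: [0.0, 0.013, 1.0, -0.0]
contact_force: [3.5, -4.7, -4.7]
gripper_width: 0.415
grip_force: 71.4
```

>>> play_rows:
  targets:
    - {"dx": 0,"dy": 0,"dz": -0.5,"wx": 0,"wy": 0,"wz": 0}
    - {"dx": 0,"dy": 0,"dz": -0.4,"wx": 0,"wy": 0,"wz": 0}
    - {"dx": 0,"dy": 0,"dz": -0.4,"wx": 0,"wy": 0,"wz": 0}
    - {"dx": 0,"dy": 0,"dz": -0.4,"wx": 0,"wy": 0,"wz": 0}
    - {"dx": 0,"dy": 0,"dz": -0.4,"wx": 0,"wy": 0,"wz": 0}

```text
time_s: 7.22
tool_pos: [0.5509, 0.1962, 0.2256]
eef_rot: [0.0, 0.013, 1.0, -0.0]
contact_force: [4.5, -3.2, -5.3]
gripper_width: 0.42
grip_force: 73.0
```

>>> play_rows:
  targets:
    - {"dx": 0,"dy": 0,"dz": -0.3,"wx": 0,"wy": 0,"wz": 0}
    - {"dx": 0,"dy": 0,"dz": -0.3,"wx": 0,"wy": 0,"wz": 0}
    - {"dx": 0,"dy": 0,"dz": -0.3,"wx": 0,"wy": 0,"wz": 0}
    - {"dx": 0,"dy": 0,"dz": -0.3,"wx": 0,"wy": 0,"wz": 0}
    - {"dx": 0,"dy": 0,"dz": -0.3,"wx": 0,"wy": 0,"wz": 0}

```text
time_s: 7.85
tool_pos: [0.5509, 0.1962, 0.2413]
eef_rot: [0.0, 0.013, 1.0, -0.0]
contact_force: [3.9, -3.6, -5.5]
gripper_width: 0.411
grip_force: 73.3
```

>>> play_rows:
  targets:
    - {"dx": 0,"dy": 0,"dz": -0.3,"wx": 0,"wy": 0,"wz": 0}
    - {"dx": 0,"dy": 0,"dz": -0.2,"wx": 0,"wy": 0,"wz": 0}
    - {"dx": 0,"dy": 0,"dz": -0.2,"wx": 0,"wy": 0,"wz": 0}
    - {"dx": 0,"dy": 0,"dz": -0.2,"wx": 0,"wy": 0,"wz": 0}
    - {"dx": 0,"dy": 0,"dz": 0,"wx": 0,"wy": 0,"wz": 0}

```text
time_s: 8.48
tool_pos: [0.5509, 0.1961, 0.2506]
eef_rot: [0.0, 0.013, 1.0, -0.0]
contact_force: [3.5, -3.7, -3.1]
gripper_width: 0.412
grip_force: 73.5
```

Run:
```python
from h import *
f=eyes.grab_frame("side")[:,:,::-1]
cv2.imwrite("pics/s4.png",cv2.resize(f[70:220,220:420],(800,600),interpolation=2))
S0=cv2.imread("pics/side0.png")
def ring(I,n,y0,y1):
    g=cv2.cvtColor(np.ascontiguousarray(I),6)
    for c in (375,380,385): print(n,c,[ (y0+i) for i in np.where(g[y0:y1,c]>165)[0]])
ring(S0,"before",140,215); ring(f,"now",100,215)
for z in (.154,.164,.234,.244,.254): print(z,proj("side",[.724,.19,z]))
print(r.read_state()["contact_force"])
```

```text
before 375 []
before 380 []
before 385 []
now 375 []
now 380 []
now 385 []
0.154 [354.35490208 189.82504244]
0.164 [354.39095197 185.44817079]
0.234 [354.65176229 153.78279335]
0.244 [354.69027542 149.10685537]
0.254 [354.72911411 144.39139078]
[ 3.62953898 -3.82125383 -4.00566955]
```

View pics/s4.png

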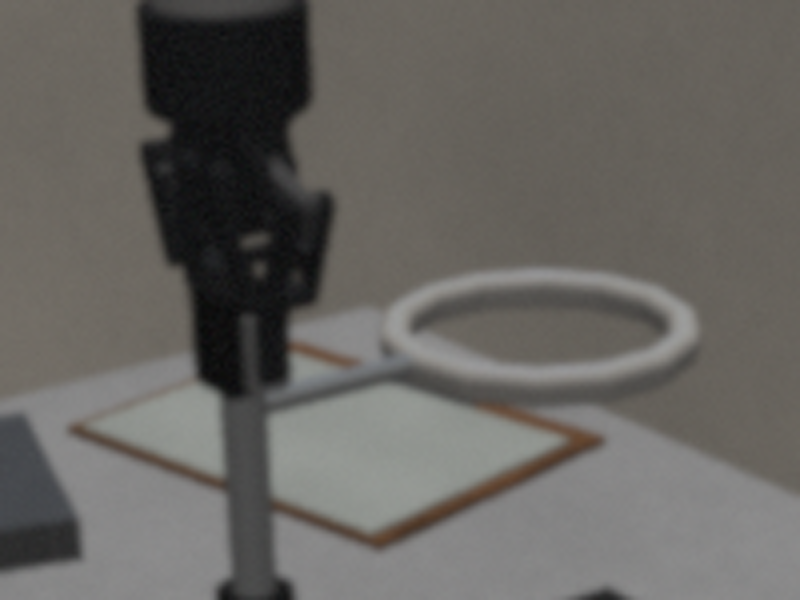

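The ring is now centred near row 153 (it was about 189). That is a rise of about 8 cm, equal to the tool's lift, so nothing has slipped. I creep up to the end stop.

>>> play_rows:
  targets:
    - {"dx": 0,"dy": 0,"dz": -0.2,"wx": 0,"wy": 0,"wz": 0}
    - {"dx": 0,"dy": 0,"dz": -0.2,"wx": 0,"wy": 0,"wz": 0}
    - {"dx": 0,"dy": 0,"dz": -0.2,"wx": 0,"wy": 0,"wz": 0}
    - {"dx": 0,"dy": 0,"dz": -0.1,"wx": 0,"wy": 0,"wz": 0}
    - {"dx": 0,"dy": 0,"dz": -0.1,"wx": 0,"wy": 0,"wz": 0}

```text
time_s: 9.15
tool_pos: [0.5509, 0.1962, 0.2583]
eef_rot: [0.0, 0.013, 1.0, -0.0]
contact_force: [4.2, -2.6, -4.3]
gripper_width: 0.415
grip_force: 73.5
```

>>> play_rows:
  targets:
    - {"dx": 0,"dy": 0,"dz": -0.1,"wx": 0,"wy": 0,"wz": 0}
    - {"dx": 0,"dy": 0,"dz": -0.1,"wx": 0,"wy": 0,"wz": 0}
    - {"dx": 0,"dy": 0,"dz": -0.1,"wx": 0,"wy": 0,"wz": 0}
    - {"dx": 0,"dy": 0,"dz": -0.1,"wx": 0,"wy": 0,"wz": 0}
    - {"dx": 0,"dy": 0,"dz": 0,"wx": 0,"wy": 0,"wz": 0}

```text
time_s: 9.78
tool_pos: [0.5509, 0.1962, 0.2624]
eef_rot: [0.0, 0.013, 1.0, -0.0]
contact_force: [3.0, -3.7, -4.4]
gripper_width: 0.415
grip_force: 73.5
```

>>> play_rows:
  targets:
    - {"dx": 0,"dy": 0,"dz": -0.1,"wx": 0,"wy": 0,"wz": 0}
    - {"dx": 0,"dy": 0,"dz": -0.1,"wx": 0,"wy": 0,"wz": 0}
    - {"dx": 0,"dy": 0,"dz": -0.1,"wx": 0,"wy": 0,"wz": 0}
    - {"dx": 0,"dy": 0,"dz": -0.1,"wx": 0,"wy": 0,"wz": 0}
    - {"dx": 0,"dy": 0,"dz": 0,"wx": 0,"wy": 0,"wz": 0}

```text
time_s: 10.4
tool_pos: [0.5509, 0.1962, 0.2664]
eef_rot: [0.0, 0.013, 1.0, -0.0]
contact_force: [3.2, -3.8, -4.6]
gripper_width: 0.414
grip_force: 73.5
```

>>> play_rows:
  targets:
    - {"dx": 0,"dy": 0,"dz": -0.1,"wx": 0,"wy": 0,"wz": 0}
    - {"dx": 0,"dy": 0,"dz": -0.1,"wx": 0,"wy": 0,"wz": 0}
    - {"dx": 0,"dy": 0,"dz": -0.1,"wx": 0,"wy": 0,"wz": 0}
    - {"dx": 0,"dy": 0,"dz": 0,"wx": 0,"wy": 0,"wz": 0}
    - {"dx": 0,"dy": 0,"dz": 0,"wx": 0,"wy": 0,"wz": 0}

```text
time_s: 11.02
tool_pos: [0.5508, 0.1962, 0.2675]
eef_rot: [-0.0, 0.013, 1.0, -0.0]
contact_force: [6.8, -2.1, -12.6]
gripper_width: 0.409
grip_force: 72.3
```

The tool rose only 1 mm for a commanded 3 mm, and the force went to -12.6 N. The total lift of 96.5 mm plus a start of about 4 mm makes 100 mm, the end stop. I let it settle and check.

>>> play_rows:
  targets:
    - {"dx": 0,"dy": 0,"dz": 0,"wx": 0,"wy": 0,"wz": 0}
    - {"dx": 0,"dy": 0,"dz": 0,"wx": 0,"wy": 0,"wz": 0}
    - {"dx": 0,"dy": 0,"dz": 0,"wx": 0,"wy": 0,"wz": 0}
    - {"dx": 0,"dy": 0,"dz": 0,"wx": 0,"wy": 0,"wz": 0}
    - {"dx": 0,"dy": 0,"dz": 0,"wx": 0,"wy": 0,"wz": 0}

```text
time_s: 11.65
tool_pos: [0.5508, 0.1961, 0.2675]
eef_rot: [-0.0, 0.013, 1.0, -0.0]
contact_force: [7.2, -2.8, -12.2]
gripper_width: 0.414
grip_force: 72.3
```

Run:
```python
from h import *
f=eyes.grab_frame("side")[:,:,::-1]
cv2.imwrite("pics/s5.png",cv2.resize(f[70:220,220:420],(800,600),interpolation=2))
s=r.read_state(); print(s["contact_force"],abs(s["joint_vel"]).max(), proj("side",[.724,.19,.254]))
```

```text
[  5.9024869   -2.68211311 -12.61842315] 0.0013257704461535666 [354.72911411 144.39139078]
```

View pics/s5.png

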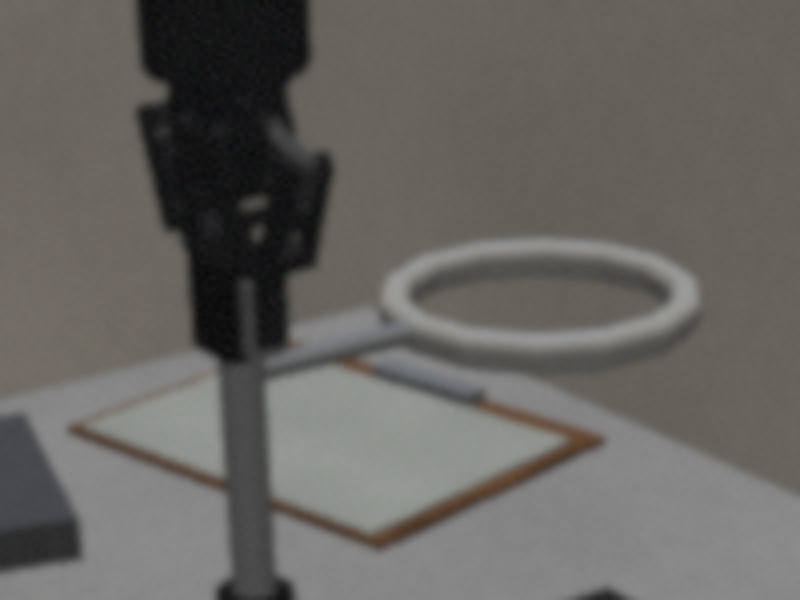

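The ring is centred near row 145, where 144.4 is expected at 100 mm extension. The column is still, the pull is steady and the grip holds, so I hand in.

```bash
python3 -c "
from rig import r
print(r.close_job())"
```

```text
the job is handed in; nothing more can be done
None
```

The job is handed in with the arm still holding the head at the second stop (about 100 mm extension): column still, 72 N grip on head and button; the button's travel and the verdict were not shown to me.

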